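# Open the sprung dry case and put the cover glasses away

### The job

Two white dry-storage cases with grey sprung lids stand shut on the bench. Open the larger one by pressing the round release button on its front deck, then set the small box of cover glasses gently down inside it, right way up and flat on the tray floor. Leave that lid standing open against its stop and keep the smaller case shut.

Things in the scene. Friction and masses are not known exactly. Their poses are not given: they have to be found in the camera images.
- case_tray (a point): Tray floor centre of the LARGER case (204 mm long, 170 wide), 30 mm above the bench; x runs from front deck to lid hinge, z up. Tray recess: x -58 to 54, y -77 to 77 mm, walls 16 mm high. Release button: steel cap, diameter 30, in a grey collar on the deck; its top centre is at x -112, y 0, z 37 mm. Pressed straight down it sinks 6 mm, takes 5 N and springs back; unlatches at 3 to 4 mm.
- case_lid (a joint): Lid angle of the larger case, rad: 0 shut and latched, 1.8 open at its stop. The lid covers tray x -62 to 62 mm, hinged at x 62 mm; shut, its top is 72 mm above the bench; the deck in front of it (x -142 to -62) 46 mm. Once unlatched a damped spring swings it open in about 1 s and holds it, leaning slightly back, its edge 170 mm above the bench.
- cover_box_centre (a point): Centre of the small box of cover glasses, a loose pale cardboard box 27 x 27 mm and 19 mm high with a green label on top, 40 g, standing on the bench right way up; the point is half-way up, 9.5 mm above its underside, axes square to its sides, z up.
- small_case_lid (a joint): Lid angle of the SMALLER case, rad: 0 shut and latched. This case looks alike but is only 110 mm wide and 172 mm long, and has its own release button. It stays shut.
Not all that is in view belongs to the job. Leave any pink look-alike of the part that bears cover_box_centre alone.

How it is judged:
By the outcome, as a careful person would: the job done as asked, in the order asked, and still so for the second after the job is handed in, with the robot touching nothing.
It also fails if it takes over 43 s, if anything falls off the work surface, if the arm or the gripper's body presses on something with over 40 N, if the wrist force passes 120 N, or if a joint passes its speed limit or range.

### The arm

A 7-joint arm with a two-finger parallel gripper is mounted at the origin on a cart in front of the work surface, level with it; the furniture and walls round the work are solid. World frame = base frame: x ahead of the robot, y to its left, z up, the work surface at z = 0. Lengths are in mm, angles in rad, forces in N, time in s.
With the tool pointing down it reaches from about 400 to 850 mm from the base axis. Payload 4.5 kg.
Tool frame: the origin (TCP) lies on the centre line of the jaws, within the pads' length; the fingertips stand 14 mm ahead of it and the grasp point (between the pads) lies 5 mm behind it; z points along the fingers, y is the direction in which the jaws open and shut (so a half turn about z gives the same grasp; the last joint's range is limited). The gripper opens to 85 mm and grips with 20 to 120 N. Pads are 22 mm wide; open, the fingers measure 114 mm over their backs; the gripper's body (76 mm by 85 mm) begins 54 mm behind the grasp point. The pads swing forward as they close: fully open they stand 13 mm farther back than shut.
Start: joints at [-1.26, 0.689, -0.195, 1.565, 0.157, 0.902, -0.215], TCP at [170.779, 601.238, 245.317] pointing down, gripper open.
Joint ranges: [-3.01, 3.01], [-0.46, 2.08], [-1.47, 1.51], [0.13, 2.56], [-1, 4.14], [0.04, 2.09], [-2.66, 2.66]. Speed limits (rad/s): [2.57, 2.57, 3.14, 3.14, 3.14, 3.14, 3.14].

### API

Orientations are given as [roll, pitch, yaw] about the fixed x, y, z axes, in that order (R = Rz(yaw) Ry(pitch) Rx(roll)).
In Python, from workcell import monitor, viewer, ticket gives the robot as it stands.
- The arm moves only by the tool jog_arm, never from a script. Its argument "moves" is a list that holds one entry, the list of rows, each a list of 7 numbers: the turn, a rotation vector about the tool's x, y, z in degrees, then the shift along the tool's x, y, z in mm, then the opening, from -1 (shut) to 1 (fully open). In form: [[[wx, wy, wz, x, y, z, claw], ...]]. A call has 1 to 12 rows; each row is the pose to reach, as a shift and turn from the pose commanded when the call began, along the tool's axes at that moment; what a row does not reach only later rows make up. A row lasts 1/8 s, in which the tool goes at most 62.5 mm and 10.7 degrees, less where a joint would pass 70% of its speed; a pose out of reach is approached as far as the arm can. A call with a gripper value outside its range is refused whole. The fingers move at their own pace and stop on an object; "newtons" is the grip in N (left out, the last holds). Time passes only in rows, so rows that repeat a pose let the fingers close. It gives the time, the measured TCP pose, the force and the opening at its end, in the units of the state.
- monitor.state(): the state, without advancing time (a new reading comes with each control period).
- viewer.read_camera(name): name is "scene" or "top" or "wrist"; returns a dict with "image" (384x512x3 uint8, red, green, blue), "camera_matrix" (3x3 intrinsics, pixels), "origin" and "rotation" of the camera in the world; the wrist camera has in their place "mount" (4x4, takes a point from camera to tool coordinates, whose origin is the TCP and whose axes are the flange's). Camera axes: x right, y up, looking along -z (the intrinsics and any distortion apply to the point x, -y, -z); pixel columns grow to the right and rows downward; lengths in mm; the calibration is good to about 2 mm. A picture is of the moment at which its call begins: read the wrist's pose just before it. There is no depth.
- ticket.finish_job(): hands the job in, once; it reports no verdict.
The state is a dict: "time": time; "q": joint angles; "joint_vel": joint speeds; "effort": joint torques, N m; "position": TCP position; "tool_rot": TCP orientation; "force": force on the tool from outside, world axes, zero at the start; "ft_torque": the same for the moment, N m; "finger_gap": finger opening in mm.
Only numpy, scipy, OpenCV 4.12 (cv2) and the standard library are available. Lean on these libraries where they do the work, as an engineer would, in place of code of your own. Each camera call takes 0.05 s, during which the arm holds its last target.

## Working session

There is one attempt and no reset: what is moved stays moved. The work goes in short steps, Python scripts to look and compute and a tool call to move; the robot and the scene stay as the last step left them, time stands still between calls to the robot, and variables do not carry over. Pictures are saved under pics/ and viewed, and the job is handed in when it is done.

Besides the shell and the picture viewer there is one more tool, called in YAML: its name, and indented under it one key for each argument. jog_arm: Moves the arm, as the interface text tells. Its arguments: {"type":"object","properties":{"moves":{"type":"array"},"newtons":{"type":"number"}},"required":["moves"]}

```bash
mkdir -p pics; cat > h.py <<'E'
from workcell import monitor, viewer, ticket
import numpy as np, cv2
from scipy.spatial.transform import Rotation as R
def grab(n,tag):
    s=monitor.state(); d=viewer.read_camera(n)
    cv2.imwrite(f'pics/{tag}.png',d['image'][:,:,::-1])
    if 'mount' in d:
        T=np.eye(4);T[:3,:3]=R.from_euler('xyz',s['tool_rot']).as_matrix();T[:3,3]=s['position']
        M=T@np.array(d['mount']); d['origin']=M[:3,3]; d['rotation']=M[:3,:3]
    np.savez(f'pics/{tag}.npz',**{k:np.array(d[k]) for k in d})
    return d
def load(tag): return np.load(f'pics/{tag}.npz',allow_pickle=True)
def ray(d,u,v):
    p=np.linalg.inv(d['camera_matrix'])@np.array([u,v,1.]); p=np.array([p[0],-p[1],-p[2]])
    return np.array(d['origin']),np.array(d['rotation'])@p
def onz(d,u,v,z):
    o,r=ray(d,u,v); return o+r*(z-o[2])/r[2]
def proj(d,P):
    c=np.array(d['rotation']).T@(np.array(P)-np.array(d['origin'])); c=np.array([c[0],-c[1],-c[2]])
    p=np.array(d['camera_matrix'])@c; return p[:2]/p[2]
E
python3 - <<'E'
from h import *
print(monitor.state())
for n in ('scene','top','wrist'):
    d=grab(n,n+'0'); print(n,{k:np.round(v,3).tolist() for k,v in d.items() if k!='image'})
E
```

```text
{'time': 0.0, 'q': array([-1.26020588,  0.6900098 , -0.19454137,  1.56634658,  0.15734902,
        0.90251473, -0.21509656]), 'joint_vel': array([-0.00140066, -0.00091743, -0.00127548, -0.00072041, -0.00116789,
        0.00067062, -0.00070101]), 'effort': array([-6.97696578e-04, -5.39596546e+01, -1.26626395e+00, -1.58550310e+01,
        9.20783408e-03,  9.32261464e-03, -5.74245846e-06]), 'position': array([170.66701277, 600.59267135, 244.46794824]), 'tool_rot': array([-3.13972004e+00,  1.56818605e-04,  2.86494207e+00]), 'force': array([-0.08012757, -0.07434231,  0.59876333]), 'ft_torque': array([-0.03252366,  0.02364395,  0.02214309]), 'finger_gap': 85.4915392683001}
scene {'camera_matrix': [[465.386, 0.0, 262.695], [0.0, 465.386, 191.09], [0.0, 0.0, 1.0]], 'origin': [-86.984, -233.173, 696.553], 'rotation': [0.85, 0.013, -1.023]}
top {'camera_matrix': [[479.342, 0.0, 256.904], [0.0, 479.342, 187.406], [0.0, 0.0, 1.0]], 'origin': [355.685, 157.98, 1121.043], 'rotation': [0.155, -0.007, -1.542]}
wrist {'camera_matrix': [[294.764, 0.0, 260.06], [0.0, 294.764, 189.159], [0.0, 0.0, 1.0]], 'mount': [[0.001, 0.951, 0.31, 78.735], [1.0, -0.001, 0.001, -0.51], [0.001, 0.31, -0.951, -129.181], [0.0, 0.0, 0.0, 1.0]], 'origin': [94.865, 621.873, 373.741], 'rotation': [[0.273, -0.915, -0.297], [0.962, 0.259, 0.087], [-0.002, -0.31, 0.951]]}
```

```bash
sed -i "s/    np.savez/    if np.array(d['rotation']).ndim==1: d['rotation']=R.from_euler('xyz',d['rotation']).as_matrix()\n    np.savez/" h.py
python3 - <<'E'
from h import *
for n in ('scene','top','wrist'):
    p=f'pics/{n}0.npz'; d=dict(np.load(p)); 
    if d['rotation'].ndim==1: d['rotation']=R.from_euler('xyz',d['rotation']).as_matrix()
    np.savez(p,**d)
    print(n, onz(d,256,192,0))
E
```

```text
scene [574.39438992 198.55417884   0.        ]
top [519.38700159 157.09555353   0.        ]
wrist [214.0651415  581.49228897   0.        ]
```

View pics/scene0.png

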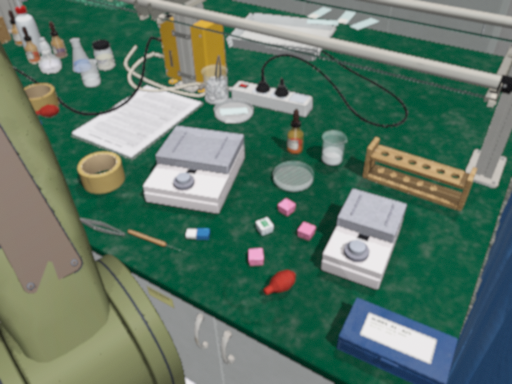

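View pics/top0.png

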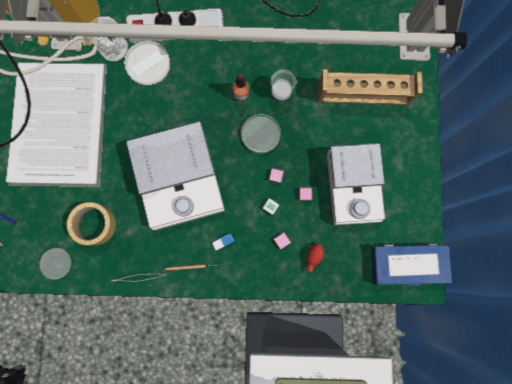

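View pics/wrist0.png

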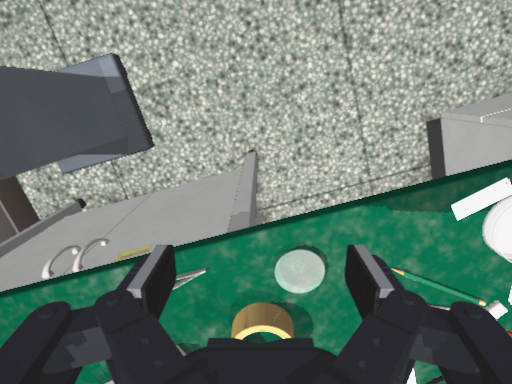

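```bash
python3 - <<'E'
from h import *
t=load('top0');s=load('scene0')
im=t['image'][:,:,::-1]
cv2.imwrite('pics/tc.png',cv2.resize(im[110:260,110:310],None,fx=4,fy=4,interpolation=cv2.INTER_CUBIC))
im=s['image'][:,:,::-1]
cv2.imwrite('pics/sc.png',cv2.resize(im[110:260,130:330],None,fx=4,fy=4,interpolation=cv2.INTER_CUBIC))
E
```

```text
(no output)
```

View pics/tc.png

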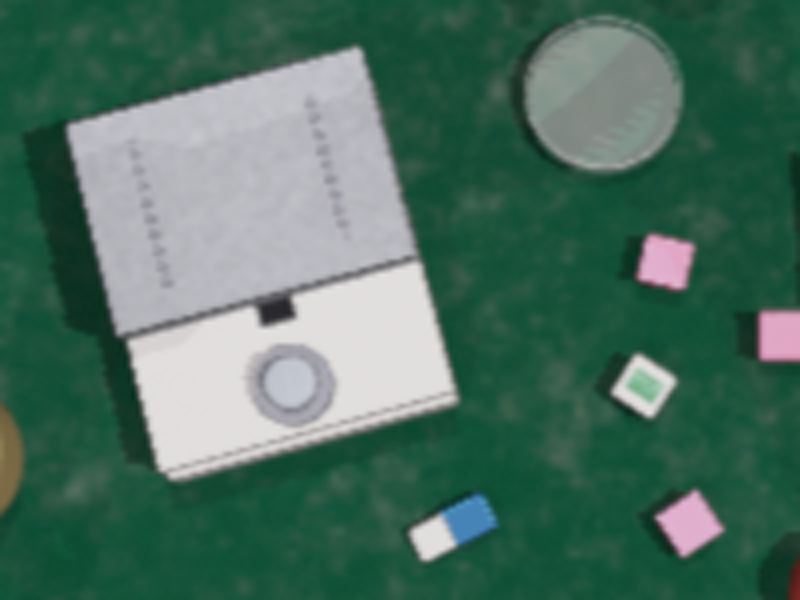

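View pics/sc.png

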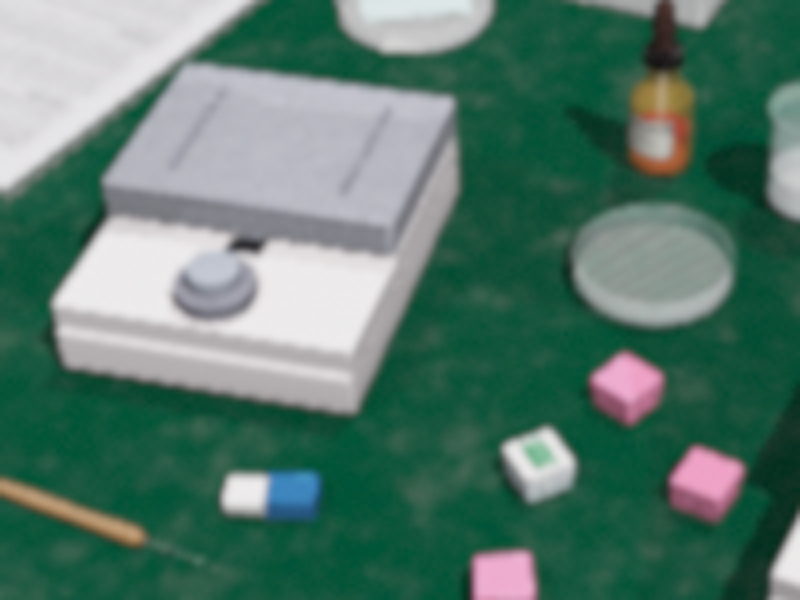

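```bash
python3 - <<'E'
from h import *
t=load('top0');s=load('scene0')
c=lambda x,y:(110+(x+.5)/4-.5,110+(y+.5)/4-.5)
c2=lambda x,y:(130+(x+.5)/4-.5,110+(y+.5)/4-.5)
L=[onz(t,*c(*p),72) for p in [(68,125),(360,47),(416,257),(120,335)]]
for p in L: print('lid',p.round(1))
print('sides',[np.linalg.norm(L[i]-L[(i+1)%4]).round(1) for i in range(4)])
fx=(L[0]+L[1]-L[2]-L[3])[:2]; yw=np.arctan2(fx[1],fx[0]); 
ly=(L[0]+L[3]-L[1]-L[2])[:2]; yw2=np.arctan2(ly[1],ly[0])-np.pi/2
print('yaw deg',np.degrees([yw,yw2]))
b=onz(t,*c(289,383),67);print('button top',b)
b2=onz(s,*c2(216,269),67);print('button scene',b2)
yaw=(yw+yw2)/2
ctr=sum(L)/4
print('lidctr(=tray)',ctr, 'from button',b[:2]+112*np.array([np.cos(yaw),np.sin(yaw)]))
# deck front corners z46
for p in [(163,470),(456,397)]: print('deck',onz(t,*c(*p),46).round(1))
# box
for d,nm,roi in((t,'top',(195,255,218,285)),(s,'scene',(210,250,240,285))):
    im=d['image'].astype(int); r0,c0,r1,c1=roi[0],roi[2],roi[1],roi[3]
    if nm=='top': r0,r1,c0,c1=196,217,258,284
    else: r0,r1,c0,c1=212,240,250,280
    sub=im[r0:r1,c0:c1]; hsv=cv2.cvtColor(sub.astype(np.uint8),cv2.COLOR_RGB2HSV)
    m=(sub[:,:,0]>110).astype(np.uint8)
    g=((hsv[:,:,2]>100)).astype(np.uint8)
    cs,_=cv2.findContours(g,0,2); cc=max(cs,key=cv2.contourArea)
    re=cv2.minAreaRect(cc); bx=cv2.boxPoints(re)+[c0,r0]
    print(nm,re[1],np.mean(bx,0)); 
    for p in bx: print('  ',onz(d,*p,19 if nm=='top' else 10).round(1))
    print('  ctr',onz(d,*np.mean(bx,0),19),onz(d,*np.mean(bx,0),9.5))
    gl=(sub[:,:,1]-sub[:,:,0]>30)&(sub[:,:,2]>80)&(sub[:,:,1]>130)
    v,u=np.nonzero(gl); print('  label',len(u),onz(d,u.mean()+c0,v.mean()+r0,19).round(1))
# bar
for p in [(0,28),(460,40)]: print('bar z?',p,[onz(t,*p,z).round(0)[:2].tolist() for z in (0,300,500,700)])
E
```

```text
lid [616.3 450.7  72. ]
lid [666.5 289.2  72. ]
lid [546.8 252.5  72. ]
lid [498.3 413.8  72. ]
sides [np.float64(169.2), np.float64(125.2), np.float64(168.4), np.float64(123.7)]
yaw deg [17.22451297 17.00479312]
button top [474.94257461 320.05721018  67.        ]
button scene [473.696946   315.66731661  67.        ]
lidctr(=tray) [581.96791665 351.56014249  72.        ] from button [581.98296648 353.01710261]
deck [426.4 391.1  46. ]
deck [472.1 228.9  46. ]
top (13.590154647827148, 13.035454750061035) [270.80769265 206.03846192]
   [480.3 143.3  19. ]
   [506.1 127.2  19. ]
   [489.3 100.6  19. ]
   [463.6 116.7  19. ]
  ctr [484.81167995 121.93191449  19.        ] [485.92479617 121.62116806   9.5       ]
  label 37 [484.7 122.5  19. ]
scene (18.335756301879883, 16.099689483642578) [265.10000026 225.19999981]
   [486.1 148.5  10. ]
   [519.9 133.8  10. ]
   [487.2  94.7  10. ]
   [455.1 109.6  10. ]
  ctr [479.15833902 116.69601585  19.        ] [487.09624399 121.60154787   9.5       ]
  label 27 [483.2 121.5  19. ]
bar z? (0, 28) [[913.0, 805.0], [764.0, 632.0], [664.0, 517.0], [565.0, 401.0]]
bar z? (460, 40) [[917.0, -340.0], [767.0, -207.0], [667.0, -118.0], [567.0, -29.0]]
```

```bash
cat >> h.py <<'E'
def rel(P,psi=None):
    "shift in tool axes from current measured pose to world P; turn about tool z to yaw psi(deg)"
    s=monitor.state(); Rm=R.from_euler('xyz',s['tool_rot']).as_matrix()
    print('pos',s['position'].round(1),'rot deg',np.degrees(s['tool_rot']).round(2),'F',s['force'].round(1),'gap',round(s['finger_gap'],1),'t',s['time'])
    out=(Rm.T@(np.array(P)-s['position'])).round(1)
    if psi is not None:
        Rt=R.from_euler('xyz',[np.pi,0,np.radians(psi)]).as_matrix()
        print('turn',np.degrees(R.from_matrix(Rm.T@Rt).as_rotvec()).round(2))
    print('shift',out)
E
python3 - <<'E'
from h import *
t=load('top0');s=load('scene0')
# bar: intersect top ray with plane through scene bar line
o,r1=ray(s,200,17);_,r2=ray(s,480,77); n=np.cross(r1,r2)
for p in [(100,30),(250,34),(420,39)]:
    a,r=ray(t,*p); k=n@(o-a)/(n@r); print('bar',(a+k*r).round(0))
for p in [(276,175.5),(306,194),(282,241)]: print('pink',onz(t,*p,19).round(0))
rel([474.5,318.5,130],172)
E
```

```text
bar [776. 458. 279.]
bar [775. 177. 284.]
bar [ 772. -137.  290.]
pink [557. 112.  19.]
pink [515.  41.  19.]
pink [405.  94.  19.]
pos [170.7 600.7 244.6] rot deg [-179.92    0.    164.14] F [-0.1 -0.2  0.3] gap 85.1 t 0.15
turn [-0.08 -0.   -7.86]
shift [-369.4 -188.3  115. ]
```

jog_arm:
  moves:
    - [[0, 0, -8, -185, -94, 40, -1], [0, 0, -8, -185, -94, 40, -1], [0, 0, -8, -185, -94, 40, -1], [0, 0, -8, -185, -94, 40, -1], [0, 0, -8, -369, -188, 80, -1], [0, 0, -8, -369, -188, 80, -1], [0, 0, -8, -369, -188, 80, -1], [0, 0, -8, -369, -188, 80, -1], [0, 0, -8, -369, -188, 80, -1], [0, 0, -8, -369, -188, 80, -1]]
  newtons: 30

```text
time: 1.4
position: [472.9, 321.4, 165.5]
tool_rot: [3.14, -0.001, 3.007]
force: [0.1, 0.5, 0.6]
finger_gap: 0.2
```

```bash
python3 - <<'E'
from h import *
d=grab('wrist','w1')
print(proj(d,[474.5,318.5,67]))
rel([474.5,318.5,85])
E
```

```text
[257.49216142 197.02710913]
pos [472.7 321.8 165.6] rot deg [ 1.7991e+02 -6.0000e-02  1.7234e+02] F [-0.8  0.8  0.3] gap 0.0 t 1.45
shift [-2.3 -3.1 80.6]
```

View pics/w1.png

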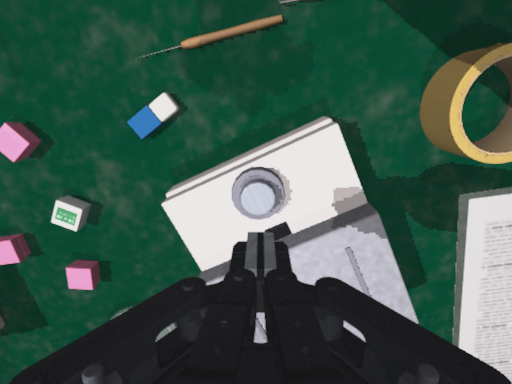

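The wrist view shows the cap at about (257,197), which matches the prediction of (257.5,197.0). The box with the green label is at (70,214). I'll descend onto the button.

jog_arm:
  moves:
    - [[0, 0, 0, -2.3, -3, 40, -1], [0, 0, 0, -2.3, -3, 78, -1], [0, 0, 0, -2.3, -3, 80, -1], [0, 0, 0, -2.3, -3, 80, -1], [0, 0, 0, -2.3, -3, 82, -1], [0, 0, 0, -2.3, -3, 84, -1]]

```text
time: 2.2
position: [476.7, 316.8, 82.3]
tool_rot: [3.14, 0.001, 3.004]
force: [0.3, -0.2, -0.3]
finger_gap: 0.2
```

jog_arm:
  moves:
    - [[0, 0, 0, 0, 0, 2, -1], [0, 0, 0, 0, 0, 4, -1], [0, 0, 0, 0, 0, 6, -1], [0, 0, 0, 0, 0, 6, -1]]

```text
time: 2.7
position: [476.7, 316.7, 76.1]
tool_rot: [3.14, 0.001, 3.004]
force: [-0.2, -0.6, 10.0]
finger_gap: 0.3
```

```bash
python3 - <<'E'
from h import *
rel([474.5,318.5,85])
d=grab('scene','s1')
E
```

```text
pos [476.7 316.7  76.1] rot deg [1.7994e+02 6.0000e-02 1.7214e+02] F [-0.2 -0.6 10. ] gap 0.3 t 2.7
shift [ 2.4  1.5 -8.9]
```

View pics/s1.png

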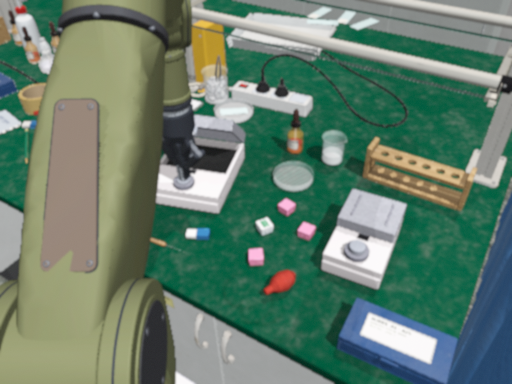

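The larger lid is swinging open, with the dark interior showing at about (215,158). The smaller case at (360,235) is still shut. Now I'll lift off the button and go above the box.

jog_arm:
  moves:
    - [[0, 0, 0, 0, 0, -50, -1], [0, 0, 0, 0, 0, -85, 0.2], [0, 0, 12, -12, -60, -85, 0.2], [0, 0, 24, -24, -120, -75, 0.2], [0, 0, 24, -35, -180, -65, 0.2], [0, 0, 24, -35, -192, -60, 0.2], [0, 0, 24, -35, -192, -60, 0.2], [0, 0, 24, -35, -192, -60, 0.2], [0, 0, 24, -35, -192, -60, 0.2]]

```text
time: 3.88
position: [484.8, 123.4, 135.5]
tool_rot: [3.14, -0.0, 2.589]
force: [0.5, 1.6, 0.3]
finger_gap: 51.4
```

```bash
python3 - <<'E'
from h import *
d=grab('wrist','w2'); grab('top','t2')
print(proj(d,[484.7,122,19]))
rel([484.7,122,85])
E
```

```text
[258.93848966 188.34653176]
pos [484.7 122.6 135.4] rot deg [179.94  -0.   148.26] F [-0.2 -0.1  0.7] gap 51.3 t 3.975
shift [-0.3 -0.6 50.4]
```

View pics/w2.png

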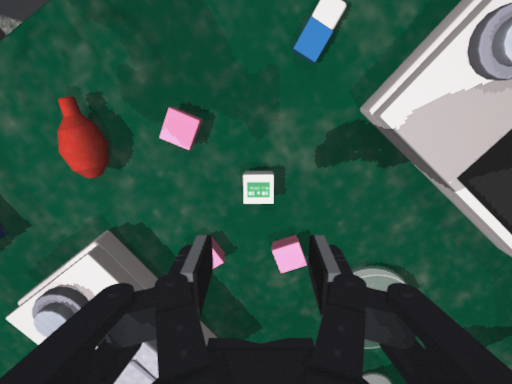

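View pics/t2.png

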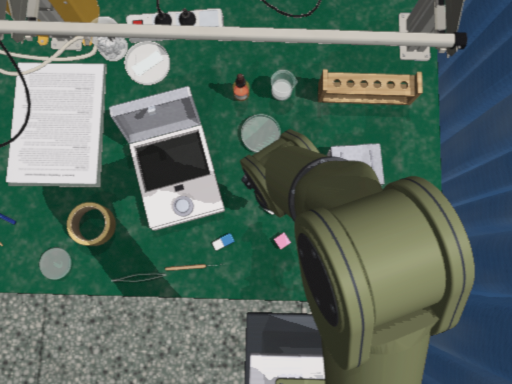

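The box is centred at pixel (258,188), square to the jaws, and the top view shows the larger lid open at about (155,115). I'll descend and grip.

jog_arm:
  moves:
    - [[0, 0, 0, 0, 0, 50, 0.2], [0, 0, 0, 0, 0, 90, 0.2], [0, 0, 0, 0, 0, 112, 0.2], [0, 0, 0, 0, 0, 117, 0.2], [0, 0, 0, 0, 0, 119, 0.2], [0, 0, 0, 0, 0, 119, 0.2]]
  newtons: 20

```text
time: 4.72
position: [485.3, 121.6, 17.1]
tool_rot: [3.14, 0.001, 2.586]
force: [0.7, 0.1, 0.6]
finger_gap: 51.3
```

jog_arm:
  moves:
    - [[0, 0, 0, 0, 0, 0, -0.5], [0, 0, 0, 0, 0, 0, -0.5], [0, 0, 0, 0, 0, 0, -0.5], [0, 0, 0, 0, 0, 0, -0.5], [0, 0, 0, 0, 0, 0, -0.5]]

```text
time: 5.35
position: [485.1, 121.4, 17.1]
tool_rot: [3.14, 0.001, 2.585]
force: [0.4, 0.1, 6.2]
finger_gap: 26.3
```

```bash
python3 - <<'E'
from h import *
rel([484.7,122,85]); grab('wrist','w3'); grab('scene','s3')
E
```

```text
pos [485.1 121.4  17.1] rot deg [1.7994e+02 5.0000e-02 1.4814e+02] F [0.4 0.1 6.2] gap 26.3 t 5.35
shift [  0.6   0.4 -67.9]
```

View pics/w3.png

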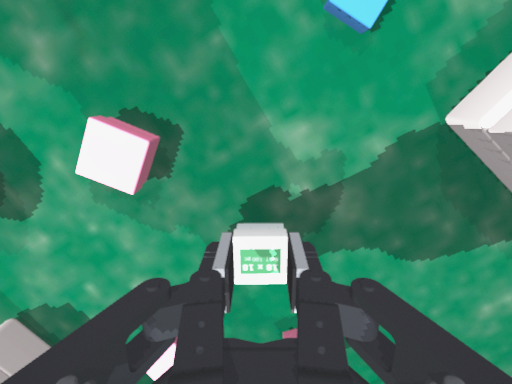

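View pics/s3.png

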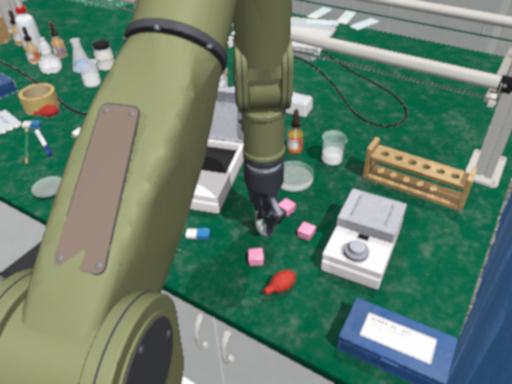

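jog_arm:
  moves:
    - [[0, 0, 0, 0, 0, -15, -0.5], [0, 0, 0, 0, 0, -40, -0.5], [0, 0, 0, 0, 0, -85, -0.5], [0, 0, 0, 0, 0, -130, -0.5], [0, 0, -10, 10, 50, -133, -0.5], [0, 0, -20, 20, 100, -133, -0.5], [0, 0, -30, 30, 150, -133, -0.5], [0, 0, -40, 40, 200, -133, -0.5], [0, 0, -49, 47, 230, -133, -0.5], [0, 0, -49, 47, 238, -133, -0.5], [0, 0, -49, 47, 238, -133, -0.5], [0, 0, -49, 47, 238, -133, -0.5]]

```text
time: 6.95
position: [570.4, 345.9, 149.3]
tool_rot: [-3.139, -0.001, -2.845]
force: [-0.3, -0.8, 0.1]
finger_gap: 26.4
```

```bash
python3 - <<'E'
from h import *
d=grab('wrist','w4'); grab('top','t4'); rel([570.5,348.5,47.1],197)
print([proj(d,[570.5,348.5,30]).round(0)])
E
```

```text
pos [570.4 346.5 149.4] rot deg [-1.7992e+02 -3.0000e-02 -1.6297e+02] F [ 0.  -0.7 -0.4] gap 26.8 t 7.05
turn [-0.08 -0.03  0.03]
shift [ -0.7   2.  102.3]
[array([264., 188.])]
```

View pics/w4.png

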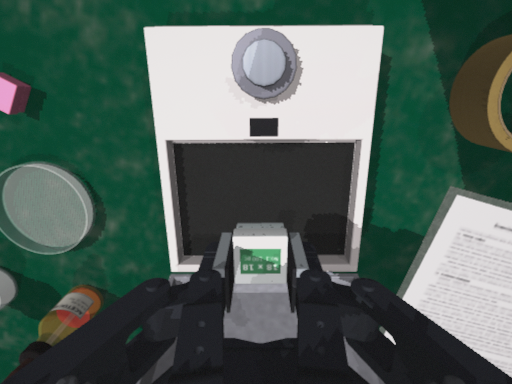

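View pics/t4.png

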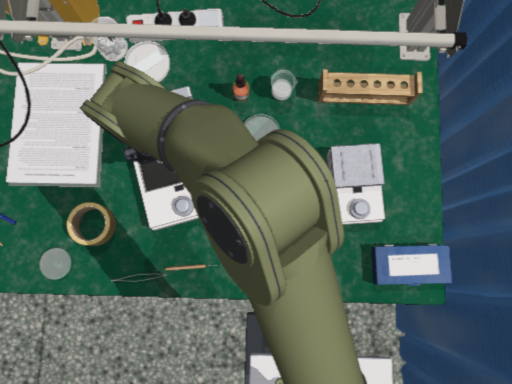

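The jaws hold the box upright above the open, empty tray. The recess spans about rows 143–262 and columns 175–357, and the target is at (264,188). I'll lower it, slowing near the floor.

jog_arm:
  moves:
    - [[0, 0, 0, 5, 2, 30, -0.5], [0, 0, 0, 5, 2, 60, -0.5], [0, 0, 0, 5, 2, 85, -0.5], [0, 0, 0, 5, 2, 94, -0.5], [0, 0, 0, 5, 2, 97, -0.5], [0, 0, 0, 5, 2, 98, -0.5], [0, 0, 0, 5, 2, 99, -0.5], [0, 0, 0, 5, 2, 99, -0.5]]

```text
time: 8.05
position: [565.3, 348.9, 50.8]
tool_rot: [3.141, 0.001, -2.842]
force: [0.2, 0.9, -0.9]
finger_gap: 26.6
```

```bash
python3 - <<'E'
from h import *
rel([565.7,347,47.1],197); print(monitor.state()['force'])
E
```

```text
pos [565.3 348.9  50.8] rot deg [ 1.7998e+02  5.0000e-02 -1.6286e+02] F [ 0.2  0.9 -0.9] gap 26.6 t 8.05
turn [0.02 0.05 0.14]
shift [ 0.1 -1.9  3.7]
[ 0.21938602  0.85486794 -0.87459403]
```

jog_arm:
  moves:
    - [[0, 0, 0, 0, 0, 0.7, -0.5], [0, 0, 0, 0, 0, 1.4, -0.5], [0, 0, 0, 0, 0, 2, -0.5], [0, 0, 0, 0, 0, 2.6, -0.5], [0, 0, 0, 0, 0, 2.6, -0.5]]

```text
time: 8.68
position: [564.9, 348.7, 47.6]
tool_rot: [3.142, -0.0, -2.842]
force: [-0.6, -0.3, 0.3]
finger_gap: 26.9
```

jog_arm:
  moves:
    - [[0, 0, 0, 0, 0, 0.4, -0.5], [0, 0, 0, 0, 0, 0.8, -0.5], [0, 0, 0, 0, 0, 0.8, -0.5]]

```text
time: 9.05
position: [565.0, 348.7, 47.2]
tool_rot: [-3.142, 0.0, -2.842]
force: [-0.6, -0.6, 3.0]
finger_gap: 26.7
```

Contact is about 3 N at the expected height. I'll release and rise.

jog_arm:
  moves:
    - [[0, 0, 0, 0, 0, 0, 0.2], [0, 0, 0, 0, 0, 0, 0.2], [0, 0, 0, 0, 0, 0, 0.2], [0, 0, 0, 0, 0, 0, 0.2], [0, 0, 0, 0, 0, -15, 0.2], [0, 0, 0, 0, 0, -45, 0.2], [0, 0, 0, 0, 0, -90, 0.2], [0, 0, 0, 0, 0, -130, 0.2], [0, 0, 0, 0, 0, -150, 0.2], [0, 0, 0, 0, 0, -150, 0.2]]

```text
time: 10.3
position: [566.0, 349.6, 199.7]
tool_rot: [3.14, 0.005, -2.843]
force: [-0.1, 0.5, -0.4]
finger_gap: 51.1
```

```bash
python3 - <<'E'
from h import *
d=grab('wrist','w5'); rel([400,250,230])
E
```

```text
pos [565.2 348.8 197.9] rot deg [ 1.7997e+02  9.0000e-02 -1.6286e+02] F [-0.2  0.3 -0.7] gap 51.2 t 10.35
shift [186.9 -45.7 -32.4]
```

View pics/w5.png

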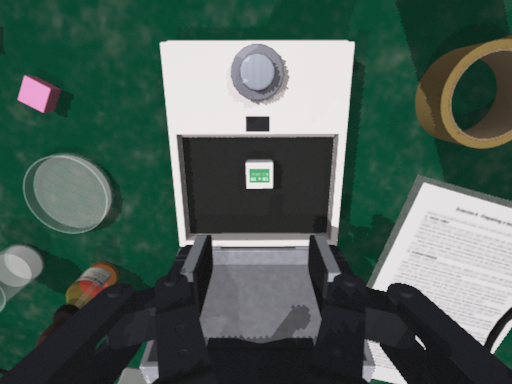

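The box sits flat with its green label up at (259,175) inside the recess, and the lid is open. I'll move the arm clear for a final check.

jog_arm:
  moves:
    - [[0, 0, 0, 50, 0, -30, 0.2], [0, 0, 0, 100, 50, -40, 0.2], [0, 0, 0, 150, 100, -40, 0.2], [0, 0, 0, 200, 150, -40, 0.2], [0, 0, 0, 250, 190, -40, 0.2], [0, 0, 0, 290, 190, -40, 0.2], [0, 0, 0, 290, 190, -40, 0.2], [0, 0, 0, 290, 190, -40, 0.2], [0, 0, 0, 290, 190, -40, 0.2], [0, 0, 0, 290, 190, -40, 0.2]]

```text
time: 11.6
position: [233.3, 444.4, 236.6]
tool_rot: [-3.141, 0.0, -2.845]
force: [-0.4, 0.9, 0.1]
finger_gap: 51.0
```

```bash
python3 - <<'E'
from h import *
s=monitor.state();print(s['position'],s['force'],s['time'])
d=grab('top','t6');e=grab('scene','s6')
im=np.vstack([d['image'][90:270,100:420],e['image'][100:290,130:450]])[:,:,::-1]
cv2.imwrite('pics/f6.png',cv2.resize(im,None,fx=1.6,fy=1.6))
print(proj(d,[565,348.7,49]),proj(e,[565,348.7,49]))
E
```

```text
[233.28052831 444.41545529 236.60612733] [-0.42603992  0.89558042  0.14127344] 11.6
[172.53413726 166.62828559] [198.22502055 156.53722107]
```

View pics/f6.png

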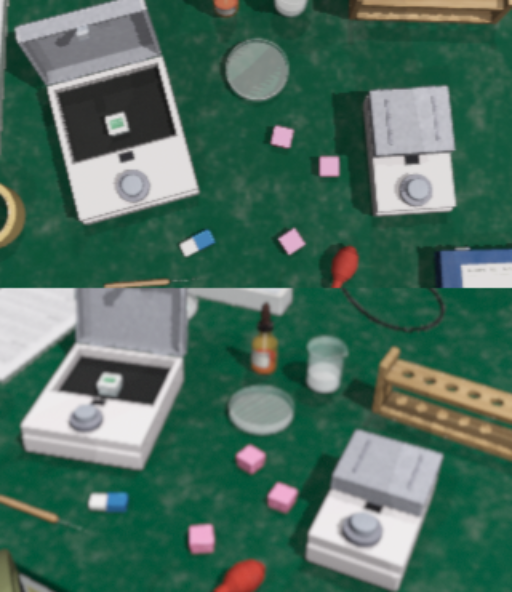

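Both views show the box flat in the tray, the larger lid open, the smaller case shut and the pink cubes where they were.

```bash
python3 -c "
from h import *
print(ticket.finish_job())"
```

```text
the job is handed in; nothing more can be done
None
```

The job is done and handed in at about 11.7 s of the 43 s allowed. I pressed the larger case's release button with closed fingers (about 10 N at the bottom of its travel) and its lid swung open. I then gripped the box of cover glasses with the gripper set to 20 N and lowered it onto the tray floor, where contact read about 3 N.

In the last wrist, top and scene pictures:
- **Box:** it sits flat in the recess with its green label up.
- **Larger lid:** it is standing open. I judged this by eye and did not measure its angle against the stop.
- **Smaller case:** it is still shut.
- **Pink look-alikes:** they have not moved.
- **Arm:** it is clear of everything.

One reading was higher than expected: about 6 N upward on the tool as the jaws closed on the box, probably the pads pressing it onto the bench. It was gone after the lift. No checks failed or disagreed.

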